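# Feel out the slick board stop and park it in the caddy

### The arm

A 6-joint arm with a two-finger parallel gripper is mounted at the origin on the work surface. World frame = base frame: x ahead of the robot, y to its left, z up, the work surface at z = 0. Lengths are in mm, angles in rad, forces in N, time in s.
With the tool pointing down it reaches from about 350 to 775 mm from the base axis. Payload 5.5 kg.
Tool frame: the origin (TCP) lies on the front face of the gripper's body, between the roots of the fingers; the fingertips stand 73 mm ahead of it and the grasp point (between the pads) lies 54 mm ahead of it; z points along the fingers, y is the line along which they close (so a half turn about z gives the same grasp; the last joint's range is limited). The gripper opens to 85 mm and grips with 20 to 120 N. Pads are 22 mm wide; open, the fingers measure 114 mm over their backs; the gripper's body (76 mm by 85 mm) begins 54 mm behind the grasp point. The pads swing forward as they close: fully open they stand 13 mm farther back than shut.
Start: joints at [0.96, 0.313, 0.046, 1.304, 0, 1.431], TCP at [260.846, 512.468, 303.923] pointing down, gripper open.
Joint ranges: [-2.76, 2.76], [-0.86, 1.69], [-1.03, 1.26], [-2.2, 2.34], [-1.47, 1.5], [-3.14, 3.14]. Speed limits (rad/s): [2.57, 2.57, 3.14, 3.14, 3.14, 3.14].

### API

Orientations are given as a unit quaternion [x, y, z, w].
In Python, from rig import env, capture, camera_model gives the robot as it stands. The module is installed in compiled form; this text tells all that it offers.
- The arm moves only by the shell command python3 -m handwheel 'ROWS'. ROWS is JSON, a list that holds one entry, the list of rows, each a list of 7 numbers: the shift along the tool's x, y, z in m, then the turn, a rotation vector about the tool's x, y, z in degrees, then the opening, from 0 (shut) to 1 (fully open). In form: [[[tx, ty, tz, ax, ay, az, hand], ...]]. A call has 1 to 10 rows; each row is the pose to reach, as a shift and turn from the pose commanded when the call began, along the tool's axes at that moment; what a row does not reach only later rows make up. A row lasts 1/8 s, in which the tool goes at most 62.5 mm and 10.7 degrees, less where a joint would pass 70% of its speed; a pose out of reach is approached as far as the arm can. A call with a gripper value outside its range is refused whole. The fingers move at their own pace and stop on an object; the grip force is fixed at half the most. Time passes only in rows, so rows that repeat a pose let the fingers close. It gives the time, the measured TCP pose, the force, the opening and the grip force at its end, in the units of the state.
- env.get_state(): the state, without advancing time (a new reading comes with each control period).
- capture(name): name is "scene" or "top" or "wrist"; returns (picture, depth): 384x512x3 uint8, red, green, blue; 384x512 float32, mm along the optical axis (not along the pixel's ray), 0 where there is no reading.
- camera_model(name): a dict with "camera_matrix" (3x3 intrinsics, pixels), "k1" (the pictures are not rectified: a ray, as slopes to the right and down, at radius r is drawn at 1 + k1 r^2 times it, then the intrinsics apply), "R" (3x3) and "t" (3): a world point X has camera coordinates R X + t; the wrist camera has in their place "tool_from_camera" (4x4, takes a point from camera to tool coordinates, whose origin is the TCP and whose axes are the flange's). Camera axes: x right, y down, z forward; pixel columns grow to the right and rows downward; lengths in mm; the calibration is good to about 2 mm. A picture is of the moment at which its call begins: read the wrist's pose just before it. camera_model takes no time and is no camera call.
- env.hand_in(): hands the job in; it is judged then, once.
The state is a dict: "clock": time; "qpos": joint angles; "joint_velocities": joint speeds; "joint_torque": joint torques, N m; "eef_pos": TCP position; "tool_rot": TCP orientation; "ft_force": force on the tool from outside, world axes, zero at the start; "moment": the same for the moment, N m; "width": finger opening in mm; "finger_force": force on a finger pad.
Only numpy, scipy, OpenCV 4.12 (cv2) and the standard library are available. Lean on these libraries where they do the work, as an engineer would, in place of code of your own. Each camera call takes 0.05 s, during which the arm holds its last target. There are 200 camera calls.

### The job

One of the three iron board stops on the island has a pad worn slick. Drag every one of the three about 70 mm from where it stands to feel which slides most easily, then slide that one into the parking bay of the white caddy until it is fully home against the back, and leave the other two standing out on the timber. Keep all three down on the timber throughout (never lift, tip or bear down hard on them), go gently against the caddy, and leave everything else where it is.

Things in the scene. Friction and masses are not known exactly. Their poses are not given: they have to be found in the camera images.
- stop_a: One of three look-alike iron board stops, 0.8 kg: round base 110 mm across, top face 16 mm up, and an upright centre knob 24 mm across from 16 to 46 mm. Origin: centre of underside, about 1 mm play over a hidden pad that stays behind if lifted. Two grip (drag 4 to 6.5 N at the knob, no pressing or lifting), one, not known which, is slick (about 1 N). Pushed at the knob it slides without tipping.
- stop_b: One of three look-alike iron board stops, 0.8 kg: round base 110 mm across, top face 16 mm up, and an upright centre knob 24 mm across from 16 to 46 mm. Origin: centre of underside, about 1 mm play over a hidden pad that stays behind if lifted. Two grip (drag 4 to 6.5 N at the knob, no pressing or lifting), one, not known which, is slick (about 1 N). Pushed at the knob it slides without tipping.
- stop_c: One of three look-alike iron board stops, 0.8 kg: round base 110 mm across, top face 16 mm up, and an upright centre knob 24 mm across from 16 to 46 mm. Origin: centre of underside, about 1 mm play over a hidden pad that stays behind if lifted. Two grip (drag 4 to 6.5 N at the knob, no pressing or lifting), one, not known which, is slick (about 1 N). Pushed at the knob it slides without tipping.
- caddy: Matte white caddy, fixed. Origin: on the timber, where a stop's centre is when fully home in its floorless bay; +x from open mouth to back, z up. Bay walls 16 mm high: back face at x = 55 mm, side faces at y = +-63 mm from x = -52 mm back, flared lips out to x = -75 mm (there y = +-74 mm). Behind, from x = 100 to 222 mm, 156 mm wide, stands its lidded bin, 113 mm high.
- table: The timber island top, level, at z = 0; it surrounds the robot's base.
- bowl: White ceramic bowl, 120 mm across, 55 mm high, a bystander; origin under its centre.
- canister: Steel canister with a toggle clasp, 94 mm across, 136 mm high, a bystander; origin under its centre.
- spoon: Wooden spoon, 240 mm long, lying along its x (handle to -x) and 12 mm high, a bystander near the stops; origin beneath its middle.
- scraper: Plastic scraper, 220 mm long, lying along its x (handle to -x) and 12 mm high, a bystander near the stops; origin beneath its middle.
- mug: Blue ceramic mug, 80 mm across, 90 mm high, a bystander; origin under its centre.
- pepper_mill: Dark wooden pepper mill, 54 mm across, 165 mm high, a bystander; origin under its centre.
- jam_jar: Closed glass jar, 70 mm across, 90 mm high, a bystander; origin under its centre.
Things that resemble listed ones, but are neither listed nor needed, are in the scene too. Leave any blue look-alike of the stop_c alone.

How it is judged (in metres and radians):
On the way, in this order (a step that is already met when the one before it is completed fails the run):
1. each of the three stops has been dragged at least 50 mm from its start and stands on the timber (distance of each of stop_a, stop_b, stop_c from where it was at the start of the episode above 0.05 m and height (world z) of each of stop_a, stop_b, stop_c below 0.006 m and angle between each of stop_a, stop_b, stop_c's own z axis and vertical below 0.15 rad), for 0.1 s.
2. the slick stop is fully home in the bay (((x of stop_a in the frame of caddy between -0.005 and 0.005 m and y of stop_a in the frame of caddy between -0.012 and 0.012 m) or (x of stop_b in the frame of caddy between -0.005 and 0.005 m and y of stop_b in the frame of caddy between -0.012 and 0.012 m) or (x of stop_c in the frame of caddy between -0.005 and 0.005 m and y of stop_c in the frame of caddy between -0.012 and 0.012 m)) and horizontal distance between pad_slick_sole and caddy below 0.02 m), for 0.2 s.
At the end, for the whole second after the job is handed in: The slick stop stands flat on the timber in the caddy's bay, its centre within 5 mm of fully home along the bay and 12 mm across it; the two gripping stops stand flat on the timber, at least 100 mm (centre to centre) from the home place; all are at rest and released (all of step 2 and horizontal distance between each of pad_grip1_sole, pad_grip2_sole and caddy above 0.1 m and height (world z) of stop_a between -0.004 and 0.004 m and angle between each of stop_a, stop_b, stop_c's own z axis and vertical below 0.06 rad and linear speed of each of stop_a, stop_b, stop_c below 0.01 m/s and height (world z) of stop_b between -0.004 and 0.004 m and height (world z) of stop_c between -0.004 and 0.004 m); the robot touches nothing.
It fails at once if a stop was lifted more than 10 mm off the timber (height (world z) of any of stop_a, stop_b, stop_c above 0.01 m).
It fails at once if a stop was tipped by more than 0.3 rad (angle between any of stop_a, stop_b, stop_c's own z axis and vertical above 0.3 rad).
It fails at once if a stop was pressed onto the timber with more than 35 N (its own weight is 8 N) (contact force between any of pad_slick_sole, pad_grip1_sole, pad_grip2_sole and table above 35 N).
It fails at once if a stop was pushed against the caddy with more than 25 N (contact force between any of stop_a, stop_b, stop_c and caddy above 25 N).
It fails at once if a bystander was shifted by more than 20 mm (distance of any of bowl, canister, spoon, scraper, mug, pepper_mill, jam_jar from where it was at the start of the episode above 0.02 m).
It also fails if it takes over 72 s, if anything falls off the work surface, if the arm or the gripper's body presses on something with over 40 N, if the wrist force passes 120 N, or if a joint passes its speed limit or range.

## Working session

There is one attempt and no reset: what is moved stays moved. The work goes in short steps, Python scripts to look and compute and a shell command to move; the robot and the scene stay as the last step left them, time stands still between calls to the robot, and variables do not carry over. Pictures are saved under pics/ and viewed, at most 10 in all, crops included, and the job is handed in when it is done.

```bash
mkdir -p pics
cat > h.py <<'E'
import numpy as np, cv2
from rig import env, capture, camera_model
def ray(name,uv,st=None):
    """world origin, dirs for pixels"""
    m=camera_model(name);K=np.array(m["camera_matrix"],float);k1=m["k1"]
    uv=np.atleast_2d(np.array(uv,float))
    d=(uv-K[:2,2])/[K[0,0],K[1,1]]
    s=d.copy()
    for _ in range(20): s=d/(1+k1*(s**2).sum(1,keepdims=True))
    d=np.c_[s,np.ones(len(s))]
    if name=="wrist":
        from scipy.spatial.transform import Rotation as Ro
        st=st or env.get_state(); T=np.array(m["tool_from_camera"],float)
        R=Ro.from_quat(st["tool_rot"]).as_matrix()
        return R@T[:3,3]+np.array(st["eef_pos"]), (R@T[:3,:3]@d.T).T
    R=np.array(m["R"]);t=np.array(m["t"])
    return -R.T@t,(R.T@d.T).T
def onz(name,uv,z,st=None):
    o,d=ray(name,uv,st); return o+d*((z-o[2])/d[:,2])[:,None]
def cloud(name,depth,st=None):
    h,w=depth.shape; v,u=np.mgrid[:h,:w]
    o,d=ray(name,np.c_[u.ravel(),v.ravel()],st)
    return (o+d*depth.ravel()[:,None]).reshape(h,w,3)
E
python3 - <<'E'
from h import *
for n in("top","scene"):
    p,d=capture(n); cv2.imwrite(f"pics/{n}0.png",cv2.resize(p[:,:,::-1],(800,600),interpolation=cv2.INTER_CUBIC)); np.savez(f"{n}0.npz",p=p,d=d)
    m=camera_model(n);o,_=ray(n,[[256,192]]); print(n,o,m["k1"],onz(n,[[0,0],[511,0],[0,383],[511,383]],0).round())
print(env.get_state()); print(camera_model("wrist"))
E
```

```text
top [ 348.62358441   72.46498293 1282.98526892] -0.1547860511047649 [[1176.  983.    0.]
 [1212. -842.    0.]
 [-119.  856.    0.]
 [ -91. -759.    0.]]
scene [ 963.0764979   871.27258694 1387.82803156] -0.14813616887242623 [[ 1137. -1788.     0.]
 [-1378.  -499.     0.]
 [ 1481.   260.     0.]
 [  154.   965.     0.]]
{'clock': 0.1, 'qpos': array([ 9.60400004e-01,  3.13948892e-01,  4.50776382e-02,  1.30360037e+00,
       -2.08560183e-05,  1.43120869e+00]), 'joint_velocities': array([-0.00195064, -0.00204514,  0.0028828 ,  0.00169613,  0.0006271 ,
        0.00024159]), 'joint_torque': array([ 3.29463452e-03, -4.81726134e+01,  2.99243617e+01,  1.27091078e-02,
        1.30259903e-05,  9.35039566e-06]), 'eef_pos': array([260.63218067, 512.15400703, 303.07840536]), 'tool_rot': array([ 2.33236106e-01,  9.72419774e-01, -7.83259967e-04, -2.97097927e-04]), 'ft_force': array([-0.31881958, -0.96131247, -0.21281004]), 'moment': array([-0.01289667, -0.0679933 , -0.06128381]), 'finger_force': 0.0, 'width': 85.39610837277826}
{'camera_matrix': array([[319.90083351,   0.        , 255.52849496],
       [  0.        , 319.90083351, 192.57403003],
       [  0.        ,   0.        ,   1.        ]]), 'k1': -0.05912949284209854, 'tool_from_camera': array([[ 3.26859601e-04, -9.46020714e-01, -3.24106003e-01,
         8.33338560e+01],
       [ 9.99999894e-01,  2.04095650e-04,  4.12768824e-04,
        -1.66585936e-01],
       [-3.24339233e-04, -3.24106103e-01,  9.46020681e-01,
        -6.94353289e+01],
       [ 0.00000000e+00,  0.00000000e+00,  0.00000000e+00,
         1.00000000e+00]])}
```

View pics/top0.png

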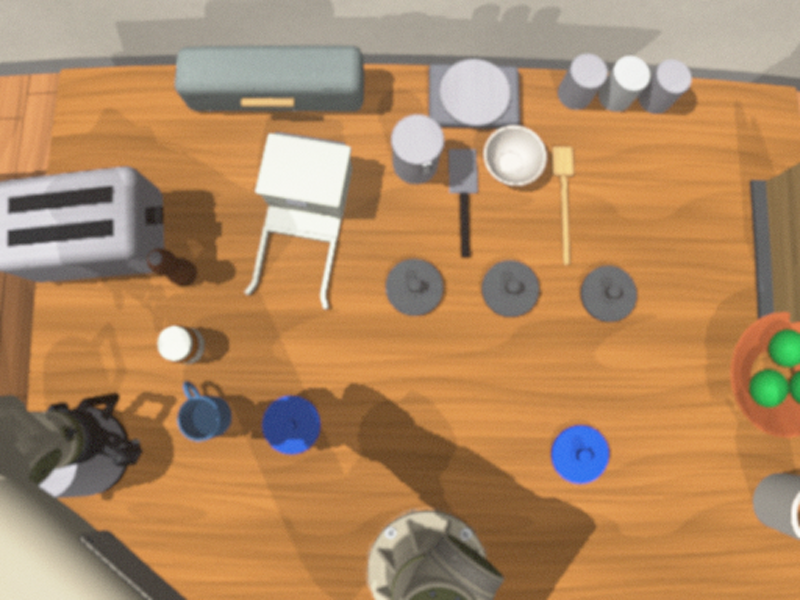

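View pics/scene0.png

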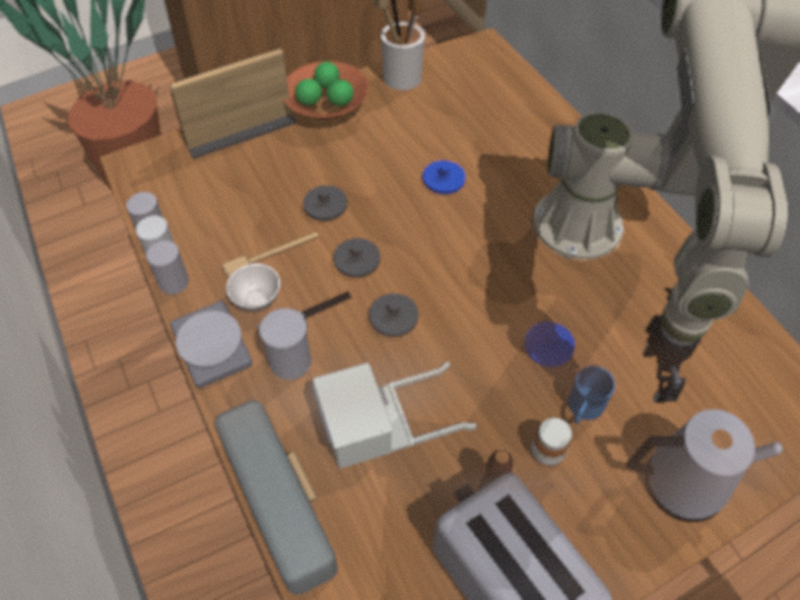

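Top view (800×600 picture): the three dark-grey stops are at (415,287), (511,288) and (609,293). Blue look-alikes are at (291,424) and (580,453), and will be left alone. The caddy has its bin at (303,170) and its arms open towards the bottom, with tips at (250,291) and (325,305). Nearby are the spoon (565,205), scraper (463,205), bowl (516,155), canister (417,148), mill (175,267), jar (178,343) and mug (203,415). The scene view shows the same layout, with the stops at (325,203), (356,257) and (393,314).

```bash
cat > m1.py <<'E'
from h import *
def discs(n,p,guess):
    hsv=cv2.cvtColor(p,cv2.COLOR_RGB2HSV)
    m=((hsv[...,1]<60)&(hsv[...,2]<110)).astype(np.uint8)
    m=cv2.morphologyEx(m,cv2.MORPH_OPEN,np.ones((3,3)))
    cs,_=cv2.findContours(m,cv2.RETR_EXTERNAL,cv2.CHAIN_APPROX_NONE); out=[]
    for g in guess:
        c=min(cs,key=lambda c:-cv2.pointPolygonTest(c,g,True) if len(c)>20 else 1e9)
        e=cv2.fitEllipse(cv2.convexHull(c)); out.append(e)
    return out
if __name__=="__main__":
    G={"top":[(415,287),(511,288),(609,293)],"scene":[(393,314),(356,257),(325,203)]}
    C={}
    for n in G:
        z=np.load(f"{n}0.npz");p,d=z["p"],z["d"]
        es=discs(n,p,[(a*.64,b*.64) for a,b in G[n]])
        C[n]=[e[0] for e in es]
        W=cloud(n,d)
        for e in es:
            c=e[0];u,v=int(c[0]),int(c[1]); w=W[v-16:v+17,u-16:u+17].reshape(-1,3)
            xy=onz(n,[c],12)[0]
            k=w[(w[:,2]>38)&(w[:,2]<55)]; t=w[(w[:,2]>10)&(w[:,2]<22)]
            print(n,np.round(c,1),np.round(e[1],1),"ray z12",xy.round(),"top face z",np.median(t[:,2]).round(1),t.mean(0).round(1),"knob",len(k),k.mean(0).round(1) if len(k) else "")
    for i in range(3):
        o1,d1=ray("top",[C["top"][i]]);o2,d2=ray("scene",[C["scene"][i]])
        A=np.c_[d1[0],-d2[0]];s=np.linalg.lstsq(A,o2-o1,rcond=None)[0]
        a,b=o1+s[0]*d1[0],o2+s[1]*d2[0]; print("tri",((a+b)/2).round(1),"miss",np.linalg.norm(a-b).round(1))
    z=np.load("top0.npz");W=cloud("top",z["d"]);p=z["p"];hsv=cv2.cvtColor(p,cv2.COLOR_RGB2HSV)
    m=((hsv[...,1]<60)&(hsv[...,2]>140)); v,u=np.mgrid[:384,:512]
    m&=(u>150)&(u<230)&(v>80)&(v<202)
    w=W[m]; bins=w[w[:,2]>95]; arm=w[(w[:,2]>8)&(w[:,2]<24)]
    print("bin",cv2.minAreaRect(bins[:,:2].astype(np.float32)),np.median(bins[:,2]),len(bins))
    print("arm",len(arm),np.median(arm[:,2]),arm.min(0).round(),arm.max(0).round())
    np.save("arm.npy",arm)
    a=arm[np.argsort(arm[:,0])]
    # arms: two clusters along x; split by y line
    for lo in range(int(a[0,0]),int(a[-1,0]),10):
        s=a[(a[:,0]>=lo)&(a[:,0]<lo+10)]
        print(lo,np.sort(s[:,1]).round()[[0,len(s)//4,len(s)//2,3*len(s)//4,-1]] if len(s)>3 else len(s))
E
python3 m1.py
```

```text
top [268.8 183.6] [ 9.1 12.8] ray z12 [528.  23.  12.] top face z 15.3 [529.4  31.2  15.4] knob 53 [529.3  35.3  44.6]
top [327.4 181.9] [14.9 18.2] ray z12 [ 537. -152.   12.] top face z 15.4 [ 534.2 -149.2   15.5] knob 53 [ 530.6 -146.8   44.9]
top [390.6 185.4] [15.3 18.2] ray z12 [ 530. -346.   12.] top face z 15.0 [ 525.5 -340.8   15.2] knob 56 [ 524.8 -339.9   44.2]
scene [251.5 201. ] [26.5 30.4] ray z12 [533.  38.  12.] top face z 15.7 [532.4  41.1  15.7] knob 38 [532.1  39.2  45.1]
scene [227.9 164.4] [23.7 28.7] ray z12 [ 534. -146.   12.] top face z 15.5 [ 533.9 -141.9   15.6] knob 34 [ 533.5 -143.8   45.8]
scene [207.7 129.4] [21.2 27.2] ray z12 [ 528. -339.   12.] top face z 15.7 [ 528.6 -337.2   15.8] knob 28 [ 528.2 -339.5   45.4]
tri [528.7  24.4  -7. ] miss 5.3
tri [ 534.9 -150.6    8.7] miss 5.4
tri [ 528.2 -344.9    7.9] miss 5.7
bin ((566.5689697265625, 209.80288696289062), (482.92974853515625, 179.5172576904297), 11.825628280639648) 111.68274928779738 2277
arm 802 12.590959289684406 [487. 182.   8.] [682. 358.  24.]
487 [200. 203. 204. 206. 209.]
497 [204. 204. 207. 209. 210.]
507 [207. 210. 213. 355. 358.]
517 [204. 207. 345. 349. 355.]
527 [202. 207. 339. 343. 346.]
537 [201. 204. 208. 341. 344.]
547 [199. 202. 206. 338. 343.]
557 [197. 200. 335. 338. 341.]
567 [197. 200. 333. 335. 339.]
577 [194. 197. 200. 333. 339.]
587 [192. 195. 328. 334. 337.]
597 [192. 195. 328. 331. 334.]
607 [189. 192. 326. 328. 331.]
617 [187. 204. 220. 245. 331.]
627 [187. 226. 259. 293. 330.]
637 [184. 218. 251. 291. 330.]
647 [185. 227. 261. 297. 325.]
657 [182. 215. 249. 289. 323.]
667 [223. 260. 283. 302. 323.]
677 [289. 297. 305. 315. 321.]
```

```bash
cat >> h.py <<'E'
def go(x,y,z,yaw):
    """print tool-frame shift (m) and turn (deg) to world x,y,z (mm), tool y axis at yaw deg, pointing down"""
    from scipy.spatial.transform import Rotation as Ro
    s=env.get_state();R=Ro.from_quat(s["tool_rot"]).as_matrix();a=np.radians(yaw)
    T=np.array([[-np.sin(a),np.cos(a),0],[np.cos(a),np.sin(a),0],[0,0,-1]])
    print("shift",(R.T@(np.array([x,y,z])-s["eef_pos"])/1000).round(4),"turn",Ro.from_matrix(R.T@T).as_rotvec(degrees=True).round(2),"at",np.round(s["eef_pos"],1),"t",s["clock"])
E
python3 - <<'E'
from h import *
go(531,37,250,0)
a=np.load("arm.npy")
th=-0.183
for th in(-.17,-.183,-.2):
    c,s=np.cos(th),np.sin(th); u=a[:,0]*c+a[:,1]*s; v=-a[:,0]*s+a[:,1]*c
    # straight side walls: front of back wall unknown yet; take u range
    m=(u>np.percentile(u,2)+30)
    h,e=np.histogram(v,bins=np.arange(v.min(),v.max()+4,4)); 
    r=[]
    for side in(0,1):
        vm=(v.min()+v.max())/2; k=(v<vm) if side==0 else (v>vm)
        k&=(u<460)&(u>u.min()+35)
        r.append((k.sum(),np.polyfit(u[k],v[k],1).round(3)))
    q=np.abs(v-(v.min()+v.max())/2)<50
    print(th,r,"back wall u",np.percentile(u[q],[1,3,10,50,97]).round(),"u",u.min().round(),"v",v.min().round(),v.max().round())
E
```

```text
shift [-0.4565 -0.3007  0.0535] turn [-9.000e-02  4.000e-02  6.302e+01] at [260.6 512.2 303.1] t 0.1Traceback (most recent call last):
  File "<stdin>", line 14, in <module>
    raise TypeError("expected non-empty vector for x")
TypeError: expected non-empty vector for x
```

```bash
python3 -m handwheel '[[[-0.4565,-0.3007,0.03,0,0,63,1],[-0.4565,-0.3007,0.03,0,0,63,1],[-0.4565,-0.3007,0.03,0,0,63,1],[-0.4565,-0.3007,0.03,0,0,63,1],[-0.4565,-0.3007,0.03,0,0,63,1],[-0.4565,-0.3007,0.03,0,0,63,1],[-0.4565,-0.3007,0.0535,0,0,63,1],[-0.4565,-0.3007,0.0535,0,0,63,1],[-0.4565,-0.3007,0.0535,0,0,63,1],[-0.4565,-0.3007,0.0535,0,0,63,1]]]'
cat > knob.py <<'E'
from h import *
import sys
def knobs(name,tag):
    st=env.get_state(); p,d=capture(name); np.savez(f"{tag}.npz",p=p,d=d); cv2.imwrite(f"pics/{tag}.png",p[:,:,::-1])
    W=cloud(name,d,st); z=W[...,2]; hsv=cv2.cvtColor(p,cv2.COLOR_RGB2HSV)
    dark=(hsv[...,1]<70)&(hsv[...,2]<120)
    m=((z>41)&(z<50)&(d>0)).astype(np.uint8)
    n,l,s,c=cv2.connectedComponentsWithStats(m)
    for i in range(1,n):
        k=l==i
        if s[i,4]<30: continue
        w=W[k]; r=cv2.minEnclosingCircle(w[:,:2].astype(np.float32))
        if r[1]<22 and np.mean(dark[k])>.5:
            near=(np.hypot(W[...,0]-r[0][0],W[...,1]-r[0][1])<60)&(z>10)&(z<22)&dark
            f=cv2.minEnclosingCircle(W[near][:,:2].astype(np.float32)) if near.sum()>10 else None
            print(name,"knob px",c[i].round(),"ray@46",onz(name,[c[i]],46,st)[0].round(1),"z",np.median(w[:,2]).round(1),"depth ctr",np.round(r[0],1),"r",round(r[1],1),"| face z",np.median(z[near]).round(1),"base ctr",np.round(f[0],1) if f else "",f and round(f[1],1))
    print(st["eef_pos"].round(1),st["ft_force"].round(2),st["clock"])
if __name__=="__main__": knobs(sys.argv[1],sys.argv[2])
E
python3 knob.py wrist w1
python3 - <<'E'
from h import *
go(531,37,94,0)
E
```

```text
clock: 1.35
eef_pos: [532.2, 34.4, 248.9]
tool_rot: [0.709, 0.705, -0.001, -0.001]
ft_force: [-0.6, 0.6, 0.2]
width: 85.4
finger_force: 0.0
wrist knob px [255. 181.] ray@46 [531.3  35.5  46. ] z 45.3 depth ctr [531.1  34.8] r 11.8 | face z 15.4 base ctr [531.2  34.5] 54.6
wrist knob px [257. 342.] ray@46 [ 532.7 -146.9   46. ] z 45.1 depth ctr [ 532.6 -149.7] r 12.5 | face z 15.3 base ctr [ 532.8 -149.3] 55.1
[532.2  34.4 248.9] [-0.57  0.64  0.16] 1.35
shift [0.001  0.     0.1553] turn [-0.12 -0.02 -0.16] at [531.3  36.  249.3] t 1.4
```

View pics/w1.png

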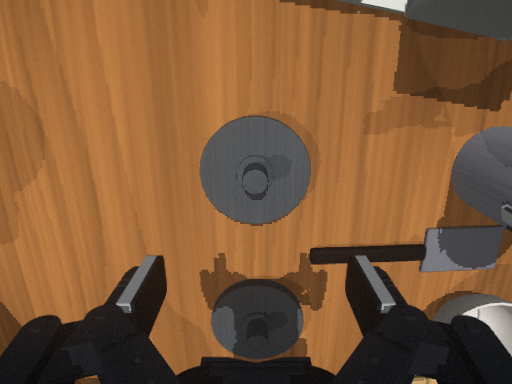

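Wrist view: the grey stop is centred at (255,172) with its knob at (255,181). Measured sizes match the text (face 15.4, knob top 45.3, radii 54.6 and 11.8), so this is a real stop and not a blue look-alike. The next stop is at (257,320), and the scraper handle tip is at (312,255).

```bash
python3 -m handwheel '[[[-0.001,0,0.05,0,0,0,1],[-0.001,0,0.1,0,0,0,1],[-0.001,0,0.14,0,0,0,1],[-0.001,0,0.155,0,0,0,0.7],[-0.001,0,0.155,0,0,0,0.36],[-0.001,0,0.155,0,0,0,0.36],[-0.001,0,0.155,0,0,0,0.36],[-0.001,0,0.155,0,0,0,0.36]]]'; python3 -c "
from h import *; print(env.get_state()['ft_force'],env.get_state()['width'])"
```

```text
clock: 2.4
eef_pos: [532.0, 36.3, 96.5]
tool_rot: [0.707, 0.707, 0.001, 0.001]
ft_force: [-0.2, -0.8, 0.4]
width: 30.5
finger_force: 0.0
[-0.20812045 -0.75421222  0.39483905] 30.532498894254303
```

```bash
python3 -m handwheel '[[[0,-0.005,0,0,0,0,0.36],[0,-0.012,0,0,0,0,0.36],[0,-0.019,0,0,0,0,0.36],[0,-0.026,0,0,0,0,0.36],[0,-0.033,0,0,0,0,0.36]]]'; python3 -m handwheel '[[[0,-0.007,0,0,0,0,0.36],[0,-0.014,0,0,0,0,0.36],[0,-0.021,0,0,0,0,0.36],[0,-0.028,0,0,0,0,0.36],[0,-0.035,0,0,0,0,0.36],[0,-0.041,0,0,0,0,0.36]]]'; python3 knob.py wrist w2
```

```text
clock: 3.02
eef_pos: [499.3, 36.3, 96.0]
tool_rot: [0.707, 0.707, 0.001, 0.001]
ft_force: [5.4, -0.2, -1.2]
width: 30.8
finger_force: 2.6
clock: 3.78
eef_pos: [458.2, 36.3, 96.1]
tool_rot: [0.707, 0.707, 0.001, 0.001]
ft_force: [5.9, -0.2, -1.4]
width: 30.8
finger_force: 2.6
wrist knob px [208. 270.] ray@46 [438.1  43.1  46. ] z 45.7 depth ctr [439.1  36.1] r 11.8 | face z 15.5 base ctr [460.5  34.7] 54.6
wrist knob px [270. 281.] ray@46 [465.1  37.9  46. ] z 45.3 depth ctr [469.3  37. ] r 19.4 | face z 15.5 base ctr [462.2  34.5] 54.9
[458.2  36.3  96.1] [ 5.92 -0.2  -1.4 ] 3.775
```

Stop 1 drags at about 5.7 N, so it grips. Next is stop 2.

```bash
python3 -m handwheel '[[[0,0.003,0,0,0,0,0.5],[0,0.003,0,0,0,0,1],[0,0.003,0,0,0,0,1],[0,0.003,-0.055,0,0,0,1],[0,0.003,-0.07,0,0,0,1],[-0.06,0.025,-0.07,0,0,0,1],[-0.12,0.05,-0.07,0,0,0,1],[-0.1856,0.0745,-0.07,0,0,0,1],[-0.1856,0.0745,-0.07,0,0,0,1],[-0.1856,0.0745,-0.07,0,0,0,1]]]'; python3 knob.py wrist w3
```

```text
clock: 5.08
eef_pos: [531.3, -149.5, 164.7]
tool_rot: [0.707, 0.707, -0.0, -0.001]
ft_force: [-0.2, 0.6, 0.5]
width: 85.3
finger_force: 0.0
wrist knob px [258. 220.] ray@46 [ 532.6 -148.7   46. ] z 45.2 depth ctr [ 532.8 -150.1] r 12.1 | face z 15.4 base ctr [ 532.4 -150.1] 54.8
[ 531.3 -149.5  164.7] [-0.15  0.6   0.47] 5.075
```

```bash
python3 -m handwheel '[[[0,0.001,0.04,0,0,0,1],[0,0.001,0.068,0,0,0,1],[0,0.001,0.069,0,0,0,0.7],[0,0.001,0.069,0,0,0,0.36],[0,0.001,0.069,0,0,0,0.36],[0,0.001,0.069,0,0,0,0.36],[0,0.001,0.069,0,0,0,0.36]]]'; python3 -m handwheel '[[[0,-0.005,0,0,0,0,0.36],[0,-0.012,0,0,0,0,0.36],[0,-0.019,0,0,0,0,0.36],[0,-0.026,0,0,0,0,0.36],[0,-0.033,0,0,0,0,0.36]]]'; python3 -m handwheel '[[[0,-0.007,0,0,0,0,0.36],[0,-0.014,0,0,0,0,0.36],[0,-0.021,0,0,0,0,0.36],[0,-0.028,0,0,0,0,0.36],[0,-0.035,0,0,0,0,0.36],[0,-0.041,0,0,0,0,0.36]]]'; python3 knob.py wrist w4
```

```text
clock: 6.0
eef_pos: [533.2, -149.3, 97.0]
tool_rot: [0.707, 0.707, 0.0, 0.0]
ft_force: [0.0, 0.7, 0.3]
width: 30.8
finger_force: 0.0
clock: 6.62
eef_pos: [500.0, -149.4, 96.7]
tool_rot: [0.707, 0.707, 0.0, 0.001]
ft_force: [5.6, 0.2, -0.4]
width: 30.8
finger_force: 2.6
clock: 7.38
eef_pos: [458.9, -149.3, 96.7]
tool_rot: [0.707, 0.707, 0.0, 0.001]
ft_force: [5.2, 0.3, -0.5]
width: 30.7
finger_force: 2.6
wrist knob px [208. 269.] ray@46 [ 438.6 -142.5   46. ] z 45.6 depth ctr [ 439.9 -149.1] r 11.7 | face z 15.5 base ctr [ 462.  -149.7] 54.5
wrist knob px [270. 278.] ray@46 [ 465.6 -146.8   46. ] z 45.3 depth ctr [ 469.5 -147. ] r 19.2 | face z 15.4 base ctr [ 462.7 -150.2] 55.1
[ 458.9 -149.3   96.7] [ 5.19  0.31 -0.54] 7.375
```

Stop 2 drags at about 5.3 N, so it grips too and stop 3 should be the slick one. I'll ease stop 2 back 12 mm, keeping it over 50 mm from its start, to clear the transit lane.

```bash
python3 -m handwheel '[[[0,0.006,0,0,0,0,0.36],[0,0.012,0,0,0,0,0.36],[0,0.019,0,0,0,0,0.36],[0,0.016,0,0,0,0,0.5],[0,0.016,0,0,0,0,1],[0,0.016,0,0,0,0,1],[0,0.016,-0.05,0,0,0,1],[0,0.016,-0.07,0,0,0,1]]]'
python3 - <<'E'
from h import *
go(528,-340,165,0)
z=np.load("top0.npz");p=z["p"];hsv=cv2.cvtColor(p,cv2.COLOR_RGB2HSV)
m=((hsv[...,0]>110)&(hsv[...,0]<130)&(hsv[...,1]>150)).astype(np.uint8)
n,l,s,c=cv2.connectedComponentsWithStats(m)
for i in range(1,n):
    if s[i,4]>200: print("blue",c[i].round(),onz("top",[c[i]],14)[0].round(),s[i,4])
E
```

```text
clock: 8.43
eef_pos: [475.9, -149.7, 168.6]
tool_rot: [0.707, 0.707, 0.001, 0.001]
ft_force: [0.2, 0.1, -0.4]
width: 85.3
finger_force: 0.0
shift [-0.1904  0.0519  0.004 ] turn [0.16 0.07 0.03] at [ 475.9 -149.7  168.6] t 8.425
blue [186. 271.] [264. 262.  14.] 916
```

```bash
python3 -m handwheel '[[[-0.06,0.017,0,0,0,0,1],[-0.12,0.034,0,0,0,0,1],[-0.18,0.05,0,0,0,0,1],[-0.1904,0.052,0.004,0,0,0,1],[-0.1904,0.052,0.004,0,0,0,1],[-0.1904,0.052,0.004,0,0,0,1]]]'; python3 knob.py wrist w5; python3 -c "
from h import *
print(onz('top',[[371.5,290]],14))"
```

```text
clock: 9.18
eef_pos: [526.4, -337.9, 162.1]
tool_rot: [0.707, 0.708, 0.0, -0.001]
ft_force: [-1.7, 1.2, 0.6]
width: 85.7
finger_force: 0.0
wrist knob px [256. 228.] ray@46 [ 526.7 -342.    46. ] z 45.2 depth ctr [ 526.5 -343.5] r 12.0 | face z 15.4 base ctr [ 526.7 -343.3] 54.7
[ 526.4 -337.9  162.1] [-1.75  1.16  0.61] 9.175
[[ 217.95995194 -283.95325798   14.        ]]
```

```bash
python3 -m handwheel '[[[-0.003,-0.001,0.03,0,0,0,1],[-0.003,-0.001,0.067,0,0,0,1],[-0.003,-0.001,0.067,0,0,0,0.7],[-0.003,-0.001,0.067,0,0,0,0.36],[-0.003,-0.001,0.067,0,0,0,0.36],[-0.003,-0.001,0.067,0,0,0,0.36],[-0.003,-0.001,0.067,0,0,0,0.36]]]'; python3 -m handwheel '[[[0,-0.005,0,0,0,0,0.36],[0,-0.012,0,0,0,0,0.36],[0,-0.019,0,0,0,0,0.36],[0,-0.026,0,0,0,0,0.36],[0,-0.033,0,0,0,0,0.36]]]'; python3 -m handwheel '[[[0,-0.007,0,0,0,0,0.36],[0,-0.014,0,0,0,0,0.36],[0,-0.021,0,0,0,0,0.36],[0,-0.028,0,0,0,0,0.36],[0,-0.035,0,0,0,0,0.36],[0,-0.041,0,0,0,0,0.36]]]'; python3 knob.py wrist w6
```

```text
clock: 10.1
eef_pos: [526.2, -342.9, 96.1]
tool_rot: [0.707, 0.707, 0.0, 0.001]
ft_force: [-0.5, 0.1, 0.7]
width: 30.6
finger_force: 0.0
clock: 10.72
eef_pos: [492.7, -342.8, 95.7]
tool_rot: [0.707, 0.707, 0.0, 0.0]
ft_force: [4.1, -0.5, 1.9]
width: 30.7
finger_force: 1.7
clock: 11.48
eef_pos: [451.5, -342.6, 95.4]
tool_rot: [0.707, 0.707, 0.0, -0.0]
ft_force: [3.6, 0.2, 3.2]
width: 31.0
finger_force: 1.8
wrist knob px [208. 271.] ray@46 [ 431.1 -335.7   46. ] z 45.8 depth ctr [ 432.3 -342.4] r 11.8 | face z 15.5 base ctr [ 451.7 -343. ] 54.7
wrist knob px [270. 280.] ray@46 [ 458.1 -340.1   46. ] z 45.2 depth ctr [ 462.2 -340.3] r 19.2 | face z 15.4 base ctr [ 455.2 -343.4] 55.1
[ 451.5 -342.6   95.4] [3.58 0.2  3.17] 11.475
```

Stop 3 reads about 4 N, which is lighter but not the expected ~1 N. I'll repeat it slowly and take a reading with the arm at rest.

```bash
R='import json
from h import *
s=env.get_state();print("ft",s["ft_force"].round(2),"M",s["moment"].round(2),"ff",round(float(s["finger_force"]),2),"pos",s["eef_pos"].round(1),"v",abs(s["joint_velocities"]).max().round(3))'
echo "$R" > st.py
python3 -m handwheel '[[[0,-0.003,0,0,0,0,0.36],[0,-0.006,0,0,0,0,0.36],[0,-0.009,0,0,0,0,0.36],[0,-0.012,0,0,0,0,0.36]]]' >/dev/null; python3 st.py
python3 -m handwheel '[[[0,0,0,0,0,0,0.36],[0,0,0,0,0,0,0.36]]]' >/dev/null; python3 st.py
python3 -m handwheel '[[[0,0.003,0,0,0,0,0.36],[0,0.003,0,0,0,0,0.36],[0,0.003,0,0,0,0,0.36]]]' >/dev/null; python3 st.py
python3 -m handwheel '[[[0,-0.0,0,0,0,0,0.36],[0,-0.003,0,0,0,0,0.36],[0,-0.006,0,0,0,0,0.36],[0,-0.009,0,0,0,0,0.36],[0,-0.012,0,0,0,0,0.36]]]' >/dev/null; python3 st.py; python3 knob.py wrist w7
```

```text
ft [ 1.85 -0.17  0.2 ] M [-0.03 -0.58 -0.01] ff 1.38 pos [ 439.6 -342.4   95.1] v 0.051
ft [0.72 0.86 0.47] M [-0.04 -0.03 -0.02] ff 0.07 pos [ 439.3 -342.4   95. ] v 0.003
ft [ 0.27 -0.06 -0.15] M [ 0.03  0.03 -0.  ] ff 0.0 pos [ 442.9 -342.5   95.2] v 0.001
ft [ 1.24  0.13 -1.84] M [ 0.01 -0.41 -0.06] ff 1.11 pos [ 430.9 -342.6   95.4] v 0.05
wrist knob px [208. 271.] ray@46 [ 410.6 -335.9   46. ] z 45.6 depth ctr [ 411.9 -342.4] r 11.6 | face z 15.4 base ctr [ 433.5 -343.3] 54.8
wrist knob px [270. 280.] ray@46 [ 437.6 -340.1   46. ] z 45.2 depth ctr [ 441.6 -340.4] r 19.1 | face z 15.4 base ctr [ 434.8 -343.5] 55.1
[ 430.9 -342.6   95.4] [ 1.24  0.13 -1.84] 13.275
```

The slow drag of stop 3 is only about 1–1.4 N with no residual at rest, so the fast readings included a speed effect. I'll slow-test the other two for a fair comparison. Pushing them +x also clears the lane.

```bash
python3 -m handwheel '[[[0,0.003,0,0,0,0,0.5],[0,0.003,0,0,0,0,1],[0,0.003,0,0,0,0,1],[0,0.003,-0.055,0,0,0,1],[0,0.003,-0.07,0,0,0,1],[0.06,0.013,-0.07,0,0,0,1],[0.12,0.026,-0.07,0,0,0,1],[0.18,0.043,-0.07,0,0,0,1],[0.193,0.043,-0.07,0,0,0,1],[0.193,0.043,-0.07,0,0,0,1]]]'; python3 knob.py wrist w8
```

```text
clock: 14.58
eef_pos: [473.7, -149.0, 165.2]
tool_rot: [0.706, 0.708, -0.0, -0.0]
ft_force: [0.3, -0.2, 0.3]
width: 85.3
finger_force: 0.0
wrist knob px [248. 219.] ray@46 [ 469.3 -148.2   46. ] z 45.3 depth ctr [ 469.2 -149.5] r 11.9 | face z 15.4 base ctr [ 469.2 -149.4] 54.8
[ 473.7 -149.   165.2] [ 0.26 -0.19  0.29] 14.575
```

```bash
python3 -m handwheel '[[[0,-0.004,0.03,0,0,0,1],[0,-0.004,0.068,0,0,0,1],[0,-0.004,0.068,0,0,0,0.7],[0,-0.004,0.068,0,0,0,0.36],[0,-0.004,0.068,0,0,0,0.36],[0,-0.004,0.068,0,0,0,0.36],[0,-0.004,0.068,0,0,0,0.36]]]' >/dev/null; python3 st.py
python3 -m handwheel '[[[0,0.003,0,0,0,0,0.36],[0,0.006,0,0,0,0,0.36],[0,0.009,0,0,0,0,0.36],[0,0.012,0,0,0,0,0.36]]]' >/dev/null; python3 st.py
python3 -m handwheel '[[[0,0.003,0,0,0,0,0.36],[0,0.006,0,0,0,0,0.36],[0,0.009,0,0,0,0,0.36],[0,0.012,0,0,0,0,0.36]]]' >/dev/null; python3 st.py
python3 -m handwheel '[[[0,0,0,0,0,0,0.36],[0,0,0,0,0,0,0.36]]]' >/dev/null; python3 st.py
```

```text
ft [-0.15 -0.32  0.46] M [-0.03  0.04  0.01] ff 0.0 pos [ 470.2 -149.7   98. ] v 0.004
ft [-14.56  -0.55  13.19] M [-0.12  3.    0.05] ff 7.35 pos [ 477.4 -148.9   96.9] v 0.055
ft [-15.95  -0.07  13.09] M [-0.03  3.15 -0.02] ff 7.63 pos [ 489.1 -148.6   96.9] v 0.056
ft [-11.71  -0.02   9.42] M [0.07 2.45 0.01] ff 5.85 pos [ 490.  -148.7   96.9] v 0.003
```

Stop 2 takes far more force (about 6 N once its downward load is allowed for), so stop 3 is the slick one. I'll back off gently, then move stop 1 forward to open the lane.

```bash
python3 -m handwheel '[[[0,-0.003,0,0,0,0,0.36],[0,-0.003,0,0,0,0,0.5],[0,-0.003,0,0,0,0,1],[0,-0.003,0,0,0,0,1],[0,-0.003,-0.055,0,0,0,1],[0,-0.003,-0.07,0,0,0,1],[0.06,-0.015,-0.07,0,0,0,1],[0.12,-0.027,-0.07,0,0,0,1],[0.18,-0.029,-0.07,0,0,0,1],[0.184,-0.029,-0.07,0,0,0,1]]]'; python3 -m handwheel '[[[0,0,0,0,0,0,1],[0,0,0,0,0,0,1]]]'; python3 knob.py wrist w9; python3 knob.py top t9
```

```text
clock: 18.0
eef_pos: [463.8, 37.7, 167.1]
tool_rot: [0.705, 0.709, 0.0, -0.0]
ft_force: [0.5, -0.8, -0.6]
width: 85.1
finger_force: 0.0
clock: 18.25
eef_pos: [465.1, 33.3, 167.2]
tool_rot: [0.708, 0.707, -0.0, 0.0]
ft_force: [-0.5, 0.0, -0.1]
width: 85.6
finger_force: 0.0
wrist knob px [249. 215.] ray@46 [461.3  35.9  46. ] z 45.2 depth ctr [461.3  34.6] r 12.1 | face z 15.4 base ctr [461.7  34.6] 54.8
[465.1  33.3 167.2] [-0.47  0.   -0.12] 18.25
top knob px [327. 198.] ray@46 [ 484.2 -145.2   46. ] z 44.4 depth ctr [ 483.5 -145.4] r 11.8 | face z 15.3 base ctr [ 483.  -146.5] 53.2
top knob px [393. 218.] ray@46 [ 429.8 -339.7   46. ] z 44.5 depth ctr [ 430.4 -340.3] r 12.7 | face z 15.1 base ctr [ 432.  -340.9] 55.3
[465.1  33.1 167.3] [-0.86  0.8  -0.93] 18.3
```

```bash
python3 -m handwheel '[[[0.001,-0.004,0.03,0,0,0,1],[0.001,-0.004,0.068,0,0,0,1],[0.001,-0.004,0.068,0,0,0,0.7],[0.001,-0.004,0.068,0,0,0,0.36],[0.001,-0.004,0.068,0,0,0,0.36],[0.001,-0.004,0.068,0,0,0,0.36],[0.001,-0.004,0.068,0,0,0,0.36]]]' >/dev/null; python3 st.py
python3 -m handwheel '[[[0,0.003,-0.0005,0,0,0,0.36],[0,0.006,-0.001,0,0,0,0.36],[0,0.009,-0.0015,0,0,0,0.36],[0,0.012,-0.002,0,0,0,0.36]]]' >/dev/null; python3 st.py
```

```text
ft [0.36 0.03 0.66] M [0.02 0.   0.06] ff 0.0 pos [461.2  35.4 100. ] v 0.006
ft [-3.16 -0.19 -1.97] M [0.06 0.64 0.01] ff 1.8 pos [470.3  35.7 100.4] v 0.069
```

```bash
python3 -m handwheel '[[[0,0.004,0,0,0,0,0.36],[0,0.008,0,0,0,0,0.36],[0,0.012,0,0,0,0,0.36]]]' >/dev/null; python3 st.py
python3 -m handwheel '[[[0,0.004,-0.0003,0,0,0,0.36],[0,0.008,-0.0006,0,0,0,0.36],[0,0.01,-0.001,0,0,0,0.36]]]' >/dev/null; python3 st.py
python3 -m handwheel '[[[0,-0.003,0,0,0,0,0.4],[0,-0.003,0,0,0,0,1],[0,-0.003,0,0,0,0,1],[0,-0.003,-0.05,0,0,0,1],[0,-0.003,-0.065,0,0,0,1]]]' >/dev/null
python3 - <<'E'
from h import *
go(433,-343,165,0);go(433,-343,165,90);go(433,-343,165,60)
s=env.get_state(); print(s["qpos"].round(2))
E
```

```text
ft [-3.34  0.62 -2.6 ] M [ 0.02  0.68 -0.03] ff 1.76 pos [484.9  35.4 101.1] v 0.079
ft [-3.65  0.1  -2.14] M [ 0.03  0.69 -0.  ] ff 1.77 pos [495.2  35.4 102.5] v 0.036
shift [-0.3782 -0.0608  0.005 ] turn [0.29 0.02 0.02] at [493.6  35.3 170.2] t 21.1
shift [-0.3782 -0.0608  0.005 ] turn [  0.22   0.24 -89.98] at [493.6  35.3 170.2] t 21.1
shift [-0.3782 -0.0608  0.005 ] turn [  0.26   0.17 -59.98] at [493.6  35.3 170.2] t 21.1
[-0.09  0.24 -0.39  0.93  0.    1.48]
```

```bash
python3 -m handwheel '[[[-0.06,-0.01,0,0,0,-10,1],[-0.12,-0.02,0,0,0,-20,1],[-0.18,-0.03,0,0,0,-30,1],[-0.24,-0.04,0,0,0,-40,1],[-0.3,-0.05,0,0,0,-50,1],[-0.36,-0.061,0.002,0,0,-60,1],[-0.378,-0.061,0.005,0,0,-70,1],[-0.378,-0.061,0.005,0,0,-80,1],[-0.378,-0.061,0.005,0,0,-90,1],[-0.378,-0.061,0.005,0,0,-100,1]]]'>/dev/null;  python3 -m handwheel '[[[0,0,0,0,0,-10,1],[0,0,0,0,0,-12,1],[0,0,0,0,0,-12,1]]]'; python3 knob.py wrist w10
```

```text
clock: 22.72
eef_pos: [431.0, -342.6, 162.2]
tool_rot: [-0.19, 0.982, 0.0, 0.0]
ft_force: [0.6, -0.6, -1.1]
width: 85.6
finger_force: 0.0
wrist knob px [253. 223.] ray@46 [ 432.4 -344.2   46. ] z 45.2 depth ctr [ 433.6 -343.7] r 12.0 | face z 15.4 base ctr [ 433.7 -343.6] 54.8
[ 431.  -342.6  162.2] [ 0.58 -0.56 -1.12] 22.725
```

```bash
python3 -m handwheel '[[[-0.0015,-0.002,0.03,0,0,0,1],[-0.0015,-0.002,0.063,0,0,0,1],[-0.0015,-0.002,0.063,0,0,0,0.7],[-0.0015,-0.002,0.063,0,0,0,0.36],[-0.0015,-0.002,0.063,0,0,0,0.36],[-0.0015,-0.002,0.063,0,0,0,0.36]]]' >/dev/null; python3 st.py
python3 -m handwheel '[[[0,0.005,0,0,0,0,0.36],[0,0.015,0,0,0,0,0.36],[0,0.025,0,0,0,0,0.36],[0,0.035,0,0,0,0,0.36],[0,0.045,0,0,0,0,0.36],[0,0.055,0,0,0,0,0.36]]]' >/dev/null; python3 knob.py wrist w11
```

```text
ft [ 0.23 -0.27 -0.71] M [ 0.07 -0.01 -0.04] ff 0.0 pos [ 433.6 -344.4  100.5] v 0.007
wrist knob px [241. 275.] ray@46 [ 412.6 -299.3   46. ] z 45.3 depth ctr [ 415.4 -303. ] r 19.3 | face z 15.5 base ctr [ 414.6 -295.2] 55.1
wrist knob px [302. 266.] ray@46 [ 398.2 -276.2   46. ] z 45.6 depth ctr [ 404.9 -275.2] r 11.8 | face z 15.5 base ctr [ 414.2 -294.5] 55.0
[ 412.3 -292.4   99.6] [ 1.47 -3.33  2.32] 24.275
```

```bash
python3 -m handwheel '[[[0,0.014,0,0,0,0,0.36],[0,0.028,0,0,0,0,0.36],[0,0.042,0,0,0,0,0.36],[0,0.056,0,0,0,0,0.36],[0,0.07,0,0,0,0,0.36],[0,0.084,0,0,0,0,0.36],[0,0.098,0,0,0,0,0.36],[0,0.112,0,0,0,0,0.36],[0,0.126,0,0,0,0,0.36],[0,0.138,0,0,0,0,0.36]]]' >/dev/null; python3 -m handwheel '[[[0,0.001,0,0,0,8,0.36],[0,0.001,0,0,0,16,0.36],[0,0.001,0,0,0,22,0.36],[0,0.001,0,0,0,22,0.36]]]' >/dev/null; python3 knob.py wrist w12;python3 knob.py top t12
```

```text
wrist knob px [209. 266.] ray@46 [ 352.7 -183.9   46. ] z 45.7 depth ctr [ 359.5 -182.8] r 11.7 | face z 15.5 base ctr [ 361.2 -164.9] 54.6
wrist knob px [302. 266.] ray@46 [ 352.6 -142.9   46. ] z 45.7 depth ctr [ 359.6 -144.2] r 12.0 | face z 15.5 base ctr [ 361.5 -163.8] 54.9
wrist knob px [253. 279.] ray@46 [ 359.3 -164.5   46. ] z 45.3 depth ctr [ 361.4 -164.5] r 12.1 | face z 15.5 base ctr [ 361.5 -164.6] 55.0
[ 359.8 -163.2   99.2] [-0.66 -0.45 -1.27] 26.075
top knob px [265. 195.] ray@46 [490.   35.5  46. ] z 45.5 depth ctr [490.1  35.4] r 11.7 | face z 15.4 base ctr [488.7  34. ] 52.6
top knob px [327. 198.] ray@46 [ 483.6 -145.9   46. ] z 45.3 depth ctr [ 483.6 -145.6] r 11.7 | face z 15.2 base ctr [ 481.7 -147. ] 53.2
[ 359.9 -163.3   99.2] [-0.58 -0.07  0.35] 26.125
```

```bash
python3 -m handwheel '[[[0,0.006,0,0,0,0,0.36],[0,0.02,0,0,0,0,0.36],[0,0.034,0,0,0,0,0.36],[0,0.048,0,0,0,0,0.36],[0,0.062,0,0,0,0,0.36],[0,0.076,0,0,0,0,0.36],[0,0.09,0,0,0,0,0.36],[0,0.104,0,0,0,0,0.36],[0,0.118,0,0,0,0,0.36],[0,0.130,0,0,0,0,0.36]]]' >/dev/null; python3 knob.py wrist w13
```

```text
wrist knob px [241. 277.] ray@46 [358.7 -39.9  46. ] z 45.3 depth ctr [359. -44.] r 19.3 | face z 15.4 base ctr [362.2 -36.9] 54.9
wrist knob px [302. 266.] ray@46 [353.2 -12.7  46. ] z 45.7 depth ctr [359.8 -13.8] r 11.6 | face z 15.5 base ctr [361.9 -34.6] 54.7
[360.1 -33.1  99.4] [-0.07 -4.    2.75] 27.425
```

```bash
python3 -m handwheel '[[[0,0.014,0,0,0,0,0.36],[0,0.028,0,0,0,0,0.36],[0,0.042,0,0,0,0,0.36],[0,0.056,0,0,0,0,0.36],[0,0.068,0,0,0,0,0.36],[0,0.075,0,0,0,0,0.36],[0,0.075,0,0,0,7,0.36],[0,0.075,0,0,0,14,0.36],[0,0.075,0,0,0,14,0.36]]]' >/dev/null; python3 knob.py wrist w14
python3 - <<'E'
from h import *
z=np.load("top0.npz");W=cloud("top",z["d"]);hsv=cv2.cvtColor(z["p"],cv2.COLOR_RGB2HSV)
v,u=np.mgrid[:384,:512]; m=(hsv[...,1]<60)&(hsv[...,2]>140)&(u>150)&(u<230)&(v>80)&(v<202)
w=W[m]; b=w[(w[:,2]>108)&(w[:,0]>600)]
print("bin",cv2.minAreaRect(b[:,:2].astype(np.float32)),np.median(b[:,2]))
a=np.load("arm.npy")
s=a[(a[:,0]>530)&(a[:,0]<605)&(a[:,2]>11)]; L=s[s[:,1]>270];R=s[s[:,1]<270]
pl,pr=np.polyfit(L[:,0],L[:,1],1),np.polyfit(R[:,0],R[:,1],1); print(pl,pr,len(L),len(R))
k=(pl[0]+pr[0])/2; th=np.arctan(k); c,s_=np.cos(th),np.sin(th)
mid=(np.polyval(pl,570)+np.polyval(pr,570))/2; print("yaw",np.degrees(th),"mid at x570",mid,"wall sep",(np.polyval(pl,570)-np.polyval(pr,570))*c)
U=a[:,0]*c+a[:,1]*s_; V=-a[:,0]*s_+a[:,1]*c; v0=-570*s_+mid*c
q=(abs(V-v0)<45); h,e=np.histogram(U[q],np.arange(480,640,3)); print([(int(x),int(n)) for x,n in zip(e,h) if n])
print("lips u",U[V>v0+55].min(),U[V<v0-55].min(),"v0",v0)
bc=np.array(cv2.minAreaRect(b[:,:2].astype(np.float32))[0]); print("bin in caddy u,v",bc@[c,s_],bc@[-s_,c]-v0)
E
```

```text
wrist knob px [209. 266.] ray@46 [348.1  23.1  46. ] z 45.7 depth ctr [355.   22.7] r 11.8 | face z 15.5 base ctr [362.3  38.8] 54.8
wrist knob px [302. 267.] ray@46 [358.1  62.9  46. ] z 45.7 depth ctr [364.1  60.2] r 11.8 | face z 15.5 base ctr [362.5  40.8] 54.6
wrist knob px [252. 282.] ray@46 [360.4  39.6  46. ] z 45.3 depth ctr [362.3  38.9] r 12.2 | face z 15.5 base ctr [362.4  39.1] 54.8
[359.8  41.5  99.1] [ 0.14 -0.12 -0.27] 28.6
bin ((723.467529296875, 242.6291961669922), (155.98623657226562, 130.90550231933594), 80.67398071289062) 111.88083366525825
[-1.62017367e-01  4.28593921e+02] [-1.66836097e-01  2.94826180e+02] 64 60
yaw -9.337406848376459 mid at x570 267.98681338108247 wall sep 134.7056009422211
[(573, 15), (576, 30), (579, 24), (582, 20), (585, 21), (588, 20), (591, 19), (594, 21), (597, 19), (600, 19), (603, 16), (606, 14), (609, 19), (612, 18), (615, 15), (618, 24), (621, 30)]
lips u 446.85981355289914 447.25921367871456 v0 356.9173922484321
bin in caddy u,v 674.5154634010256 -0.12181714629457474
```

```bash
python3 -m handwheel '[[[0,0.006,0,0,0,-2,0.36],[0.001,0.02,0,0,0,-2,0.36],[0.001,0.034,0,0,0,-2,0.36],[0.002,0.048,0,0,0,-2,0.36],[0.002,0.062,0,0,0,-2,0.36],[0.003,0.076,0,0,0,-2,0.36],[0.003,0.09,0,0,0,-2,0.36],[0.004,0.104,0,0,0,-2,0.36],[0.004,0.118,0,0,0,-2,0.36],[0.005,0.132,0,0,0,-2,0.36]]]' >/dev/null; python3 knob.py wrist w15
```

```text
wrist knob px [241. 280.] ray@46 [386.4 164.6  46. ] z 45.3 depth ctr [387.1 159.7] r 19.9 | face z 15.5 base ctr [391.2 166.8] 55.2
wrist knob px [302. 266.] ray@46 [384.9 192.5  46. ] z 45.5 depth ctr [391.2 190. ] r 11.6 | face z 15.5 base ctr [390.6 169.8] 54.5
[387.5 171.2  99.4] [ 1.1  -2.62 -1.7 ] 29.9
```

Run:
```python
from h import *
s=env.get_state(); print(s["eef_pos"].round(1)); go(417+.6,293+3,99,78)
```

```text
[388.1 172.4  99.6]
shift [-0.0033  0.127   0.0009] turn [0.12 0.04 0.08] at [388.1 172.4  99.6] t 29.95
```

```bash
python3 -m handwheel '[[[0,0.014,0,0,0,0,0.36],[0,0.028,0,0,0,0,0.36],[-0.001,0.042,0,0,0,0,0.36],[-0.001,0.056,0,0,0,0,0.36],[-0.002,0.07,0,0,0,0,0.36],[-0.002,0.084,0,0,0,0,0.36],[-0.003,0.098,0,0,0,0,0.36],[-0.003,0.112,0,0,0,0,0.36],[-0.003,0.122,0,0,0,0,0.36],[-0.003,0.127,0,0,0,0,0.36]]]' >/dev/null; python3 -m handwheel '[[[0,-0.003,0,0,0,0,0.36],[0,-0.003,0,0,0,0,0.36]]]';python3 knob.py wrist w16
```

```text
clock: 31.45
eef_pos: [415.9, 290.9, 99.3]
tool_rot: [0.104, 0.995, 0.0, -0.0]
ft_force: [-0.4, -1.2, -0.6]
width: 30.9
finger_force: 0.0
wrist knob px [209. 266.] ray@46 [404.8 272.1  46. ] z 45.7 depth ctr [411.6 271.7] r 11.6 | face z 15.4 base ctr [420.2 289.9] 54.7
wrist knob px [302. 266.] ray@46 [413.1 312.2  46. ] z 45.4 depth ctr [419.5 309.9] r 11.5 | face z 15.5 base ctr [420.4 290.7] 54.6
wrist knob px [257. 284.] ray@46 [418.3 290.8  46. ] z 45.2 depth ctr [420.3 290.4] r 12.1 | face z 15.4 base ctr [420.6 290.5] 54.9
[415.9 290.9  99.3] [-0.43 -1.24 -0.6 ] 31.45
```

```bash
python3 -m handwheel '[[[0,0,0,0,0,0,0.6],[0,0,0,0,0,0,1],[0,0,-0.055,0,0,-10,1],[0,0,-0.1,0,0,-20,1],[0,0,-0.15,0,0,-30,1],[0,0,-0.15,0,0,-40,1],[0,0,-0.15,0,0,-50,1],[0,0,-0.15,0,0,-60,1],[0,0,-0.15,0,0,-70,1],[0,0,-0.15,0,0,-80,1]]]' >/dev/null
python3 - <<'E'
from h import *
go(470,290,250,170.66)
E
```

```text
shift [-0.0192 -0.0506 -0.0006] turn [ 0.000e+00  1.000e-02 -1.231e+01] at [415.9 290.9 249.4] t 32.75
```

```bash
python3 -m handwheel '[[[-0.019,-0.05,0,0,0,-6,1],[-0.019,-0.05,0,0,0,-12.3,1],[-0.019,-0.05,0,0,0,-12.3,1],[-0.019,-0.05,0,0,0,-12.3,1]]]' >/dev/null; python3 knob.py wrist w17
python3 - <<'E'
from h import *
z=np.load("w17.npz");st=env.get_state();W=cloud("wrist",z["d"],st);hsv=cv2.cvtColor(z["p"],cv2.COLOR_RGB2HSV)
m=(hsv[...,1]<60)&(hsv[...,2]>120)&(z["d"]>0)&(W[...,2]>12)&(W[...,2]<20)&(W[...,0]>430)&(W[...,0]<680)&(W[...,1]>150)&(W[...,1]<380)
a=W[m];print(len(a),np.median(a[:,2]))
th=np.radians(-9.34);c,s=np.cos(th),np.sin(th);U=a[:,0]*c+a[:,1]*s;V=-a[:,0]*s+a[:,1]*c
for lo in range(430,600,10):
    k=(U>=lo)&(U<lo+10); v=V[k]; L=v[v>357];R=v[v<357]
    print(lo,k.sum(),np.percentile(R,[2,98]).round(1) if len(R)>3 else "",np.percentile(L,[2,98]).round(1) if len(L)>3 else "")
q=abs(V-357)<40; print("back front u",np.percentile(U[q],[0.5,2,5]).round(1) if q.sum()>20 else q.sum())
E
```

```text
wrist knob px [309. 173.] ray@46 [421.1 289.   46. ] z 45.3 depth ctr [420.8 290. ] r 11.9 | face z 15.4 base ctr [421.  290.1] 54.8
[469.  289.8 249.4] [-0.4   0.45 -0.5 ] 33.25
3173 15.499089270556397
430 0  
440 29 [276.  282.4] [429.6 434.8]
450 174 [275.7 286.1] [424.5 434.9]
460 178 [280.8 291.1] [420.5 430.4]
470 161 [285.  292.1] [419.1 426.3]
480 156 [285.7 292.9] [419.  426.1]
490 153 [285.5 292.8] [419.7 426.3]
500 150 [285.3 292.6] [419.7 426.2]
510 156 [285.1 292.4] [419.1 425.8]
520 158 [285.1 292.2] [418.8 426.2]
530 152 [285.6 292. ] [419. 426.]
540 164 [285.4 292.7] [419.2 426.6]
550 141 [285.3 292.5] [419.4 425.9]
560 145 [285.8 293.1] [419.7 426.9]
570 643 [286.4 355. ] [358.4 425.7]
580 609 [287.2 355.5] [358.3 424.4]
590 1  
back front u [576.4 576.7 576.9]
```

View pics/w17.png

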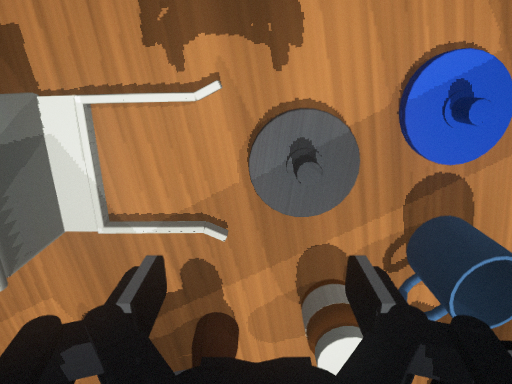

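Wrist view: the slick stop is at (304,162) in line with the bay, whose mouth lips are at (218,87) and (225,236) and back at x≈90. The blue look-alike is at (458,105). The mug, jar and mill are below, towards +y. I'll check the jar and mill clearance, then cage the stop again.

Run:
```python
from h import *
z=np.load("w17.npz");W=cloud("wrist",z["d"])
q=(z["d"]>0)&(W[...,2]>30)&(W[...,2]<175)&(W[...,1]>330)&(W[...,0]<600); q[:,:170]=0; q[:,345:]=0
a=W[q]; 
for lo in range(340,600,20):
    k=a[(a[:,0]>=lo)&(a[:,0]<lo+20)]
    if len(k)>10: print(lo,len(k),"ymin",k[:,1].min().round(),"z",k[:,2].min().round(),k[:,2].max().round())
go(420.9,290.05+1,165,170.66)
```

```text
380 15 ymin 433.0 z 30.0 43.0
400 934 ymin 431.0 z 30.0 91.0
420 1506 ymin 433.0 z 30.0 91.0
440 192 ymin 448.0 z 30.0 85.0
520 389 ymin 461.0 z 30.0 61.0
540 492 ymin 457.0 z 30.0 69.0
560 252 ymin 460.0 z 30.0 70.0
shift [0.0069 0.0475 0.0845] turn [ 0.01  0.   -0.4 ] at [468.9 289.8 249.5] t 33.3
```

```bash
python3 -m handwheel '[[[0.007,0.0475,0.03,0,0,-0.4,1],[0.007,0.0475,0.085,0,0,-0.4,1],[0.007,0.0475,0.12,0,0,-0.4,1],[0.007,0.0475,0.15,0,0,-0.4,1],[0.007,0.0475,0.15,0,0,-0.4,0.7],[0.007,0.0475,0.15,0,0,-0.4,0.36],[0.007,0.0475,0.15,0,0,-0.4,0.36],[0.007,0.0475,0.15,0,0,-0.4,0.36]]]' >/dev/null; python3 st.py
python3 -m handwheel '[[[0,-0.006,0,0,0,0,0.36],[0,-0.016,0,0,0,0,0.36],[0,-0.026,0,0,0,0,0.36],[0,-0.036,0,0,0,0,0.36],[0,-0.046,0,0,0,0,0.36],[0,-0.056,0,0,0,0,0.36],[0,-0.066,0,0,0,0,0.36],[0,-0.076,0,0,0,0,0.36]]]'; python3 knob.py wrist w18
```

```text
ft [ 0.33 -0.22  0.55] M [-0.04 -0.01  0.01] ff 0.0 pos [422.2 291.3 100.6] v 0.007
clock: 35.3
eef_pos: [497.1, 278.5, 99.3]
tool_rot: [-0.648, 0.762, 0.0, -0.0]
ft_force: [-4.1, 0.5, 2.6]
width: 30.7
finger_force: 1.8
wrist knob px [270. 272.] ray@46 [490.4 275.1  46. ] z 45.3 depth ctr [486.4 277.8] r 19.0 | face z 15.5 base ctr [493.8 277.4] 55.0
wrist knob px [209. 266.] ray@46 [516.4 267.8  46. ] z 45.9 depth ctr [516.  274.6] r 11.8 | face z 15.5 base ctr [497.2 276.5] 54.5
[497.1 278.5  99.3] [-4.11  0.52  2.58] 35.3
```

```bash
python3 -m handwheel '[[[0,-0.008,0,0,0,0,0.36],[0,-0.016,0,0,0,0,0.36],[0,-0.024,0,0,0,0,0.36],[0,-0.032,0,0,0,0,0.36],[0,-0.04,0,0,0,0,0.36],[0,-0.048,0,0,0,0,0.36],[0,-0.056,0,0,0,0,0.36],[0,-0.063,0,0,0,0,0.36],[0,-0.067,0,0,0,0,0.36],[0,-0.069,0,0,0,0,0.36]]]'
cat > home.py <<'E'
from h import *
import sys
st=env.get_state();p,d=capture("wrist");W=cloud("wrist",d,st);hsv=cv2.cvtColor(p,cv2.COLOR_RGB2HSV)
if len(sys.argv)>1: cv2.imwrite(f"pics/{sys.argv[1]}.png",p[:,:,::-1])
th=np.radians(-9.34);c,s=np.cos(th),np.sin(th);U=W[...,0]*c+W[...,1]*s;V=-W[...,0]*s+W[...,1]*c;z=W[...,2]
dk=(hsv[...,2]<120)&(hsv[...,1]<70)&(z>13)&(z<18)&(d>0)&(abs(U-500)<90)&(abs(V-356)<63)
f=cv2.minEnclosingCircle(np.c_[U[dk],V[dk]].astype(np.float32))
wt=(hsv[...,2]>120)&(hsv[...,1]<60)&(z>12)&(z<19)&(d>0)&(abs(V-356)<45)&(U>560)
print("base u,v,r",np.round(f[0],1),round(f[1],1),"max u",np.percentile(U[dk],99.8).round(1),"face z",np.median(z[dk]).round(2),"home du,dv",round(f[0][0]-521.5,1),round(f[0][1]-355.9,1),"back u",np.percentile(U[wt],1).round(1) if wt.sum()>20 else None,"ft",st["ft_force"].round(1),st["eef_pos"].round(1),st["clock"])
E
python3 home.py
```

```text
clock: 36.6
eef_pos: [564.7, 267.5, 99.4]
tool_rot: [-0.648, 0.762, 0.0, -0.0]
ft_force: [-4.2, 0.2, 1.4]
width: 30.6
finger_force: 1.6
base u,v,r [532.2 356.1] 77.2 max u 564.1 face z 15.43 home du,dv 10.7 0.2 back u 577.1 ft [-4.2  0.2  1.4] [564.7 267.5  99.4] 36.6
```

```bash
python3 -m handwheel '[[[0,-0.002,0,0,0,0,0.36],[0,-0.004,0,0,0,0,0.36],[0,-0.006,0,0,0,0,0.36],[0,-0.008,0,0,0,0,0.36],[0,-0.009,0,0,0,0,0.36],[0,-0.01,0,0,0,0,0.36]]]';python3 home.py
```

```text
clock: 37.4
eef_pos: [574.4, 265.9, 99.4]
tool_rot: [-0.648, 0.762, 0.0, 0.0]
ft_force: [-2.3, 0.3, 1.3]
width: 30.8
finger_force: 1.4
base u,v,r [537.3 356.1] 74.5 max u 577.2 face z 15.44 home du,dv 15.8 0.2 back u 577.0 ft [-2.3  0.3  1.3] [574.4 265.9  99.4] 37.4
```

```bash
python3 -m handwheel '[[[0,-0.0005,0,0,0,0,0.36],[0,-0.001,0,0,0,0,0.36]]]'|grep ft; python3 -m handwheel '[[[0,-0.0005,0,0,0,0,0.36]]]'|grep ft
```

```text
ft_force: [-2.6, 0.9, 1.0]
ft_force: [-1.9, -0.0, 0.6]
```

Now I'll release, lift clear and check.

```bash
python3 -m handwheel '[[[0,0.003,0,0,0,0,0.4],[0,0.003,0,0,0,0,0.7],[0,0.003,0,0,0,0,0.7],[0,0.003,-0.05,0,0,0,0.7],[0,0.003,-0.1,0,0,0,0.7],[0,0.013,-0.15,0,0,0,0.7],[0,0.023,-0.16,0,0,0,0.7],[0,0.023,-0.16,0,0,0,0.7],[0,0.023,-0.16,0,0,0,0.7]]]'; python3 home.py h1; python3 knob.py wrist h2
```

```text
clock: 38.95
eef_pos: [552.7, 269.1, 257.6]
tool_rot: [-0.648, 0.762, 0.0, -0.001]
ft_force: [-0.1, -0.1, -0.9]
width: 60.1
finger_force: 0.0
base u,v,r [524.3 357.4] 80.7 max u 575.4 face z 15.39 home du,dv 2.8 1.5 back u 577.3 ft [-0.1 -0.1 -0.9] [552.7 269.1 257.6] 38.95
wrist knob px [233. 177.] ray@46 [571.8 263.2  46. ] z 45.2 depth ctr [572.2 264.2] r 12.0 | face z 15.4 base ctr [574.  264.1] 56.2
wrist knob px [399. 305.] ray@46 [421.5 432.5  46. ] z 43.5 depth ctr [419.4 434.2] r 8.5 | face z 17.7 base ctr [408.7 444. ] 26.6
[552.7 269.1 257.4] [ 0.28  0.36 -0.42] 39.0
```

View pics/h1.png

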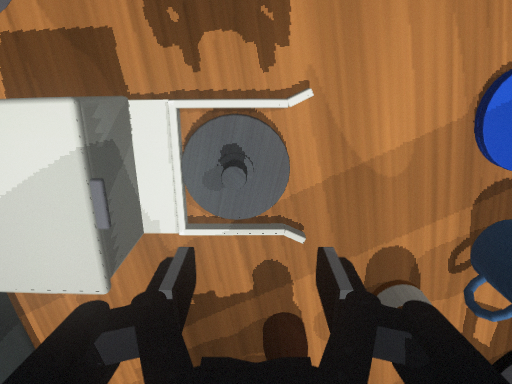

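The close view shows the stop at (236,166), inside the bay and against the back wall at x≈182. Its knob measures +0.3 mm along the bay and −2.3 mm across from home, and the robot is clear.

```bash
python3 -c "
from rig import env
print(env.hand_in())"
```

```text
the job is handed in; nothing more can be done
None
```

Handed in at about 39 s: the slick stop, the rightmost at the start (at y ≈ −343 mm), is home in the caddy's bay (measured +0.3 mm along it, −2.3 mm across), and the two gripping stops are left standing out on the timber; the hand-in gave no verdict.

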